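# Wipe the planing plate clear of chips

## Robot

A 7-joint arm with a two-finger parallel gripper is mounted at the origin on the work surface. World frame = base frame: x ahead of the robot, y to its left, z up, the work surface at z = 0. Lengths are in m, angles in rad, forces in N, time in s.
With the tool pointing down it reaches from about 0.4 to 0.875 m from the base axis. Payload 19.3 kg.
Tool frame: the origin (TCP) lies midway between the tips of the shut fingers; the grasp point (between the pads) lies arm.hold_point_z behind it (arm.hold_point_z is the distance from the TCP to the grasp point, in m); z points along the fingers, y is the line along which they close (so a half turn about z gives the same grasp; the last joint's range is limited). The gripper opens to 85 mm and grips with 20 to 120 N. Pads are 22 mm wide; open, the fingers measure 114 mm over their backs; the gripper's body (76 mm by 85 mm) begins 54 mm behind the grasp point. The pads swing forward as they close: fully open they stand 13 mm farther back than shut.
Start: joints at [1.269, 0.521, -0.036, 1.599, 0.021, 1.021, -0.113], TCP at [0.144, -0.608, 0.231] pointing down, gripper open.
Joint ranges: [-2.91, 2.91], [-0.3, 2.13], [-1.5, 1.42], [0.17, 2.43], [-1.26, 4.41], [0.16, 1.93], [-2.52, 2.52]. Speed limits (rad/s): [1.89, 1.89, 2.39, 2.39, 3.01, 3.01, 3.01].

## Interface

Orientations are given as a 3x3 rotation matrix whose columns are the frame's x, y, z axes.
In Python, from bench import arm, camera, job gives the robot as it stands.
- The arm moves only by the shell command python3 -m inch 'ROWS' [FORCE]. ROWS is a JSON object of lists of equal length, an entry for each row: "gripper": the closure, from -1 (fully open) to 1 (shut); "dp": the shift along the tool's x, y, z in m, a list of three; "spin": the turn about the tool's z in rad. In form: {"gripper": [gripper, ...], "dp": [[dx, dy, dz], ...], "spin": [spin, ...]}. A call has 1 to 8 rows; each row is the pose to reach, as a shift and turn from the pose commanded when the call began, along the tool's axes at that moment; what a row does not reach only later rows make up. A row lasts 1/10 s, in which the tool goes at most 50 mm and 8.59 degrees, less where a joint would pass 70% of its speed; a pose out of reach is approached as far as the arm can. A call with a gripper value outside its range is refused whole. The fingers move at their own pace and stop on an object; FORCE is the grip in N (left out, the last holds). Time passes only in rows, so rows that repeat a pose let the fingers close. It gives the time, the measured TCP pose, the force, the opening and the grip force at its end, in the units of the state.
- arm.read_state(): the state, without advancing time (a new reading comes with each control period).
- camera(name): name is "scene" or "top"; returns a dict with "color" (480x640x3 uint8, red, green, blue), "vfov" (degrees; the focal length in pixels is half the picture's height over the tangent of half this angle, whatever the lens; pixels are square), "cx", "cy" (the principal point, pixels), "R" (3x3) and "t" (3): a world point X has camera coordinates R X + t. Camera axes: x right, y down, z forward; pixel columns grow to the right and rows downward; lengths in m; the calibration is good to about 2 mm. A picture is of the moment at which its call begins. There is no depth.
- job.sign_off(): hands the job in; it is judged then, once.
The state is a dict: "clock": time; "joint_positions": joint angles; "joint_vel": joint speeds; "joint_torque": joint torques, N m; "position": TCP position; "tcp_rot": TCP orientation; "contact_force": force on the tool from outside, world axes, zero at the start; "ft_torque": the same for the moment, N m; "gripper_width": opening from 0.0 (shut) to 1.0 (fully open); "finger_force": force on a finger pad.
Only numpy, scipy, OpenCV 4.12 (cv2) and the standard library are available. Lean on these libraries where they do the work, as an engineer would, in place of code of your own. Each camera call takes 0.05 s, during which the arm holds its last target. There are 200 camera calls.

## Task

Take the scraper block from its cork pad, set its sole down at the very end of the metal plate behind the wood chips, and wipe the chips along the whole plate into the catch tray, following the plate as it rocks so that the sole stays pressed on it firmly but gently, about 10 N, from end to end; repeat until every chip is in the tray. Then stand the scraper upright on its cork pad again and let go. Move the chips only with the scraper, and leave the other things on the bench where they are.

Things in the scene. Friction and masses are not known exactly. Their poses are not given: they have to be found in the camera images.
- station: Fixed wooden stand (bench level, height varies 12 mm) holding a metal plate between two side rails, with a catch tray at one end. Origin under the plate's centre; x along the plate towards the tray, y across it, z up. Rails: inner faces at y = +-78 mm, 14 mm higher than the plate. The plate ends at x = 120 mm with no wall: chips pushed over that end drop into the tray.
- tray_in (a point): Centre of the catch tray's floor, 186 mm from the station's origin along its x, axes as the station's. Open wooden tray, inside 118 mm (x) by 162 mm (y); its floor lies 38 mm below the plate, its outer walls stand 15 mm above the plate.
- plate: The flat aluminium plate of the station that is to be cleared, 240 mm (station x, -120 to 120) by 154 mm; origin at the centre of its top face, axes as the station's. It rests on a rubber cushion under its middle and rocks lengthwise: pressed at its middle it hardly gives, near either end it sinks several times as far (up to about 15 mm) under the same push. Its stiffness is not given.
- scraper: Scraper block, plain wood, 0.14 to 0.28 kg, standing on the cork pad. Sole 32 (x) by 120 (y) by 16 mm high; above it a paler grip ridge 26 mm thick (x) by 70 mm long (y), 16 to 62 mm above the underside, centred. Origin at the centre of the underside, x across the thin way, y along the sole, z up. Both faces alike.
- pad: Flat cork pad fixed to the bench, the scraper's parking place, 75 mm (x) by 150 mm (y) by 6 mm thick; origin at the centre of its underside. It lies on the bench to the left or to the right of the station. The scraper starts on it, with its length roughly along the pad's.
- chip0: Stepped hardwood chip, loose on the plate, 30 x 22 mm and 10 mm high, about 10 g; origin at the centre of its underside.
- chip1: Stepped hardwood chip, loose on the plate, 28 x 20 mm and 11 mm high, about 10 g; origin at the centre of its underside.
- chip2: Stepped hardwood chip, loose on the plate, 32 x 20 mm and 10 mm high, about 10 g; origin at the centre of its underside.
- chip3: Stepped hardwood chip, loose on the plate, 26 x 22 mm and 12 mm high, about 10 g; origin at the centre of its underside.
- chip4: Stepped hardwood chip, loose on the plate, 30 x 18 mm and 11 mm high, about 10 g; origin at the centre of its underside.
- chip5: Stepped hardwood chip, loose on the plate, 28 x 22 mm and 10 mm high, about 10 g; origin at the centre of its underside.
- sanding_block: Bystander: low sanding block of wood with a cork face, 62 x 115 x 38 mm, no grip ridge; on the bench on the side of the station where the cork pad is not. Origin at the centre of the underside.
- mallet: Bystander: wooden mallet lying on the bench, head 65 x 100 x 60 mm, 265 mm long along x; origin near the middle of its length, at bench level.
- screwdriver: Bystander: wood-handled screwdriver, 220 mm long, lying along its x; origin at bench level near its middle.
- tape: Bystander: grey pocket tape measure, 34 x 70 x 68 mm; origin at the centre of the underside.
- glue: Bystander: white glue bottle, 60 mm across and 170 mm tall; origin at the centre of the underside.
- spokeshave: Bystander: spokeshave lying flat, dark steel middle with two turned handles, 262 mm long along y, about 30 mm high; origin at its middle, at bench level.

How it is judged:
On the way, in this order (a step that is already met when the one before it is completed fails the run):
1. the scraper, upright, is pressed on the plate with more than 5 N, behind the chips (its middle more than 75 mm from the plate's middle, on the side away from the tray) (contact force between scraper and plate above 5 N and angle between scraper's own z axis and vertical below 0.2 rad and x of scraper in the frame of station below -0.075 m), for 0.15 s.
2. it is still upright and pressed with more than 5 N while wiping across the middle of the plate (contact force between scraper and plate above 5 N and angle between scraper's own z axis and vertical below 0.2 rad and x of scraper in the frame of station between -0.03 and 0.05 m), for 0.1 s.
3. it is still upright and pressed with more than 5 N near the plate's tray end (its middle more than 80 mm from the plate's middle) (contact force between scraper and plate above 5 N and angle between scraper's own z axis and vertical below 0.2 rad and x of scraper in the frame of station above 0.08 m), for 0.1 s.
At the end, for the whole second after the job is handed in: All six chips lie at rest inside the catch tray (lower than the plate), and the scraper stands at rest upright (within 0.1 rad) on its sole on the cork pad, its middle within 30 mm of the pad's middle (x of chip0 in the frame of station between 0.122 and 0.25 m and y of chip0 in the frame of station between -0.085 and 0.085 m and z of each of chip0, chip1, chip2, chip3, chip4, chip5 in the frame of station below 0.052 m and linear speed of each of chip0, chip1, chip2, chip3, chip4, chip5 below 0.03 m/s and x of chip1 in the frame of station between 0.122 and 0.25 m and y of chip1 in the frame of station between -0.085 and 0.085 m and x of chip2 in the frame of station between 0.122 and 0.25 m and y of chip2 in the frame of station between -0.085 and 0.085 m and x of chip3 in the frame of station between 0.122 and 0.25 m and y of chip3 in the frame of station between -0.085 and 0.085 m and x of chip4 in the frame of station between 0.122 and 0.25 m and y of chip4 in the frame of station between -0.085 and 0.085 m and x of chip5 in the frame of station between 0.122 and 0.25 m and y of chip5 in the frame of station between -0.085 and 0.085 m and horizontal distance between scraper and pad below 0.03 m and z of scraper in the frame of pad between 0.002 and 0.01 m and angle between scraper's own z axis and vertical below 0.1 rad and linear speed of scraper below 0.02 m/s); the robot touches nothing.
It fails at once if the scraper presses on the plate with more than 20 N (contact force between scraper and plate above 20 N).
It fails at once if the fingers push a chip (contact force between the fingers and chip0 above 0.5 N or contact force between the fingers and chip1 above 0.5 N or contact force between the fingers and chip2 above 0.5 N or contact force between the fingers and chip3 above 0.5 N or contact force between the fingers and chip4 above 0.5 N or contact force between the fingers and chip5 above 0.5 N).
It fails at once if another thing on the bench is moved by more than 25 mm (distance of any of sanding_block, mallet, screwdriver, tape, glue, spokeshave from where it was at the start of the episode above 0.025 m).
It also fails if it takes over 72 s, if anything falls off the work surface, if the arm or the gripper's body presses on something with over 40 N, if the wrist force passes 120 N, or if a joint passes its speed limit or range.

## Working session

There is one attempt and no reset: what is moved stays moved. The work goes in short steps, Python scripts to look and compute and a shell command to move; the robot and the scene stay as the last step left them, time stands still between calls to the robot, and variables do not carry over. Pictures are saved under pics/ and viewed, at most 10 in all, crops included, and the job is handed in when it is done.

```bash
mkdir -p pics; ls; python3 - <<'E'
from bench import arm,camera
import cv2
for n in("scene","top"):
    c=camera(n); cv2.imwrite(f"pics/{n}0.png",c["color"][:,:,::-1]); print(n,c["vfov"],c["cx"],c["cy"],c["R"],c["t"], [k for k in c])
s=arm.read_state(); print(s, arm.hold_point_z)
E
```

```text
pics
scene 43.49201728800168 327.4468617550448 229.10170310890126 [[ 0.8247704   0.56543356  0.00621934]
 [ 0.29382035 -0.41913233 -0.85906792]
 [-0.48313911  0.71036116 -0.51182383]] [-0.46131158 -0.0752718   1.43290409] ['color', 'vfov', 'cx', 'cy', 'R', 't']
top 57.851297024729284 319.4384750076237 236.77093881201418 [[-0.02036938 -0.99969558 -0.01392231]
 [-0.99161067  0.02197858 -0.12737827]
 [ 0.12764549  0.01121089 -0.9917565 ]] [0.02321043 0.57964907 0.89626048] ['color', 'vfov', 'cx', 'cy', 'R', 't']
{'clock': 0.1, 'joint_positions': array([ 1.26880064,  0.52195004, -0.03632538,  1.59992856,  0.0212153 ,
        1.02113827, -0.11282086]), 'joint_vel': array([-0.00055758, -0.00131528,  0.00066592, -0.001317  ,  0.00035886,
        0.00011523, -0.00011994]), 'joint_torque': array([ 1.98349204e-03, -9.28484058e+01,  1.98363662e+00, -3.70526648e+01,
        1.81238976e-02,  5.40124864e-03,  1.11565757e-04]), 'position': array([ 0.14346988, -0.6079983 ,  0.23079408]), 'tcp_rot': array([[ 9.73261412e-01,  2.29700062e-01, -3.23159741e-04],
       [ 2.29700273e-01, -9.73260916e-01,  9.87241928e-04],
       [-8.77492134e-05, -1.03507435e-03, -9.99999460e-01]]), 'contact_force': array([ 0.50620212, -0.72481638, -0.11351082]), 'ft_torque': array([-0.02918105,  0.00310572,  0.0263075 ]), 'finger_force': 0.0, 'gripper_width': 0.9977989364396997} 0.0187
```

View pics/scene0.png

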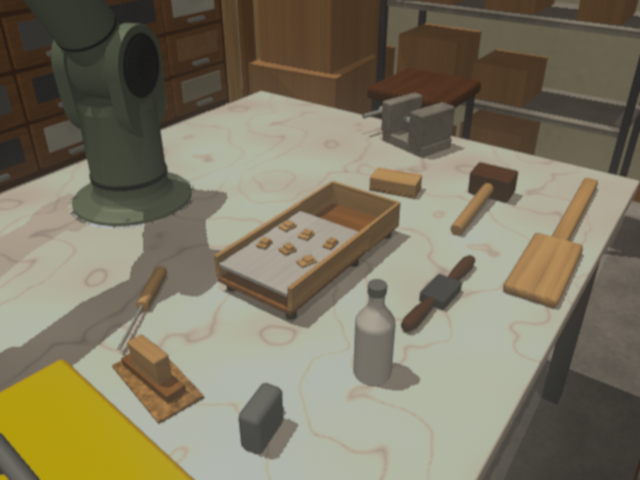

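View pics/top0.png

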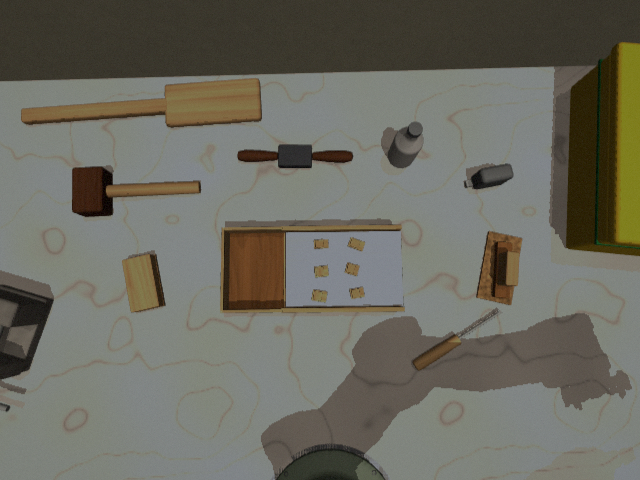

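The station's plate is at top-view px (285–403, 230–307), with the tray to its left (+y world). The pad and scraper are at about (500, 268), with the screwdriver near (455, 338). A tall yellow object stands at the right (580–640, 45–250).

```bash
python3 - <<'E'
import cv2,numpy as np
t=cv2.imread("pics/top0.png"); s=cv2.imread("pics/scene0.png")
def crop(i,x0,y0,x1,y1,k):
    o=cv2.resize(i[y0:y1,x0:x1],None,fx=k,fy=k,interpolation=cv2.INTER_CUBIC)
    for x in range((x0//20+1)*20,x1,20): cv2.line(o,(int((x-x0+.5)*k),0),(int((x-x0+.5)*k),5),(0,0,255),1); cv2.putText(o,str(x),(int((x-x0)*k)-8,14),0,.3,(0,0,255),1)
    for y in range((y0//20+1)*20,y1,20): cv2.line(o,(0,int((y-y0+.5)*k)),(5,int((y-y0+.5)*k)),(0,0,255),1); cv2.putText(o,str(y),(6,int((y-y0)*k)+4),0,.3,(0,0,255),1)
    return o
W=np.zeros((600,800,3),np.uint8)
for o,x,y in((crop(t,215,220,535,320,2.5),0,0),(crop(s,210,175,405,320,2.1),0,255),(crop(s,105,330,210,420,3.6),415,255)):
    W[y:y+o.shape[0],x:x+o.shape[1]]=o
cv2.imwrite("pics/crop1.png",W)
E
```

```text
(no output)
```

View pics/crop1.png

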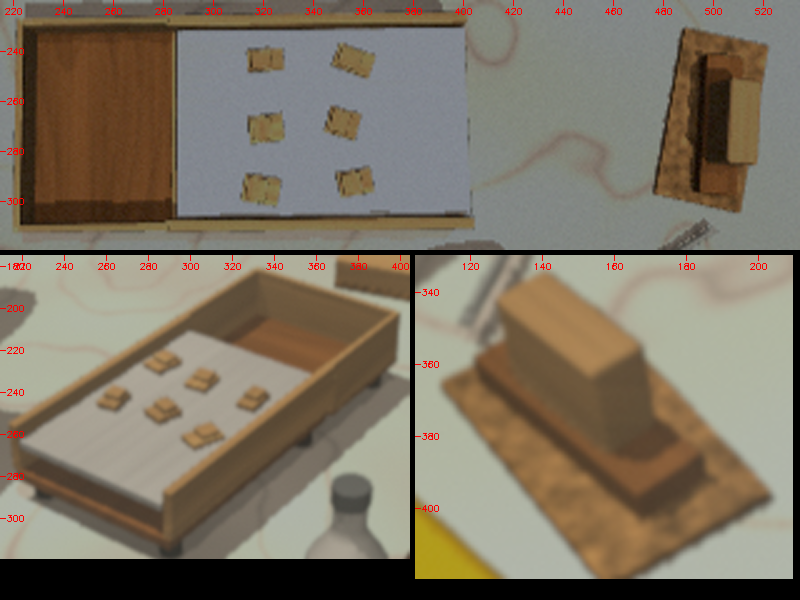

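```bash
cat > h.py <<'E'
import numpy as np,cv2
from scipy.optimize import least_squares
C={"scene":(43.49201728800168,327.4468617550448,229.10170310890126,np.array([[.8247704,.56543356,.00621934],[.29382035,-.41913233,-.85906792],[-.48313911,.71036116,-.51182383]]),np.array([-.46131158,-.0752718,1.43290409])),
"top":(57.851297024729284,319.4384750076237,236.77093881201418,np.array([[-.02036938,-.99969558,-.01392231],[-.99161067,.02197858,-.12737827],[.12764549,.01121089,-.9917565]]),np.array([.02321043,.57964907,.89626048]))}
def proj(n,X):
    v,cx,cy,R,t=C[n]; f=240/np.tan(np.radians(v)/2); p=np.asarray(X)@R.T+t
    return np.c_[cx+f*p[:,0]/p[:,2],cy+f*p[:,1]/p[:,2]]
def back(n,u,v,z):
    vf,cx,cy,R,t=C[n]; f=240/np.tan(np.radians(vf)/2); d=R.T@[(u-cx)/f,(v-cy)/f,1]; o=-R.T@t
    return o+d*(z-o[2])/d[2]
def pose(p,L): # p x,y,yaw,z
    c,s=np.cos(p[2]),np.sin(p[2]); L=np.asarray(L,float)
    return np.c_[p[0]+c*L[:,0]-s*L[:,1],p[1]+s*L[:,0]+c*L[:,1],p[3]+L[:,2]]
def fit(obs,p0,fixz=None):
    def r(p):
        q=p if fixz is None else np.r_[p,fixz]
        return np.concatenate([(proj(n,pose(q,L))-px).ravel() for n,L,px in obs])
    s=least_squares(r,p0,loss='soft_l1'); return s.x,np.round(s.fun.reshape(-1,2),1).tolist()
E
python3 - <<'E'
from h import *
A,B=[-.12,.077,0],[-.12,-.077,0]; D,E=[.12,.077,0],[.12,-.077,0]
# station y = -world x : top of image = far from robot = station -y
print("st",fit([("top",[B,A,E,D],[(401,231.2),(403,306),(286.2,232),(285.8,306.4)]),("scene",[B,E,D,A],[(287.1,294),(359,231.7),(300.5,211.2),(218.6,262.1)])],[.5,0,1.57,.06]))
P=[[x,y,0] for x,y in((.0375,.075),(.0375,-.075),(-.0375,-.075),(-.0375,.075))]
o=[("top",P,[(489,231.2),(521.8,238),(511,304.8),(476.6,297.6)])]
b=[back("top",u,v,.006) for u,v in o[0][2]]; print(np.round(b,3))
# pad: long axis toward far(+x world)
best=None
P2=[[.0,0,0]]
Q=[[-.0375,.075,0],[.0375,.075,0],[.0375,-.075,0],[-.0375,-.075,0]]  # y->world +x ; x-> world -y
print("pad",fit([("top",Q,o[0][2])],[.5,-.4,-1.6],.006))
G=[[-.013,.035,.062],[.013,.035,.062],[.013,-.035,.062],[-.013,-.035,.062]]
print("scr",fit([("top",G,[(506.2,252),(517.8,252),(516.6,285.2),(505,284.8)]),("scene",[G[3],G[0],G[1],G[2]],[(127.8,341.9),(140.8,334.7),(168.3,355.6),(155.3,364.2)])],[.5,-.4,-1.6],.006))
print("scr alt",fit([("scene",[G[3],G[0],G[1],G[2]],[(127.8,341.9),(140.8,334.7),(168.3,355.6),(155.3,364.2)])],[.5,-.4,-1.6],.006))
o1=-C["scene"][3].T@C["scene"][4]; o2=-C["top"][3].T@C["top"][4]; print(o1,o2)
for p in((600,46),(615,43),(568,247),(552,267)): print(p,back("top",*p,0),back("top",*p,.3))
E
```

```text
st (array([ 0.50917361, -0.03850899,  1.55801948,  0.06566376]), [[0.0, -0.2], [0.4, -0.1], [-0.3, 0.1], [-0.1, 0.4], [-1.0, -0.8], [4.0, 1.1], [-0.3, -0.8], [0.3, 0.9]])
[[ 0.588 -0.364  0.006]
 [ 0.571 -0.435  0.006]
 [ 0.426 -0.4    0.006]
 [ 0.443 -0.327  0.006]]
pad (array([ 0.50732873, -0.38177893, -1.81078234]), [[-0.5, -0.4], [0.4, 0.1], [0.0, 0.4], [0.1, -0.0]])
scr (array([ 0.50242876, -0.38390346, -1.10977304]), [[-7.6, 4.0], [-8.2, -1.8], [10.7, -4.7], [11.2, 1.6], [1.0, -1.8], [33.0, 10.0], [-0.9, 1.2], [-34.0, -12.3]])
scr alt (array([ 0.50295245, -0.3843437 , -0.98214199]), [[-1.2, 0.4], [32.9, 8.2], [1.2, -0.6], [-34.0, -9.8]])
[ 1.09488453 -0.78858721  0.67159992] [4.60855377e-01 4.15623171e-04 9.63029995e-01]
(600, 46) [ 1.02153269 -0.65627257  0.        ] [ 0.8468723  -0.45170318  0.3       ]
(615, 43) [ 1.02803704 -0.69191386  0.        ] [ 0.85135043 -0.47624161  0.3       ]
(568, 247) [ 0.54982049 -0.5378234   0.        ] [ 0.52210636 -0.37015292  0.3       ]
(552, 267) [ 0.50644076 -0.49881448  0.        ] [ 0.49224015 -0.34329593  0.3       ]
```

```bash
python3 - <<'E'
from h import *
G=[[-.013,.035,.062],[.013,.035,.062],[.013,-.035,.062],[-.013,-.035,.062]]
print("scr",fit([("top",G,[(506.2,252),(517.8,252),(516.6,285.2),(505,284.8)]),("scene",[G[2],G[3],G[0],G[1]],[(127.8,341.9),(140.8,334.7),(168.3,355.6),(155.3,364.2)])],[.5,-.4,-1.6],.006))
s=least_squares(lambda X:np.r_[proj("top",[X])[0]-(597,243),proj("scene",[X])[0]-(62,360)],[.5,-.45,.3]); print(s.x,s.fun)
for p in((320.5,243.5),(321,271),(319.5,295.5),(356.5,244),(352,269),(357,293)):
    b=back("top",*p,.075); d=b[:2]-[.5092,-.0385]; c,q=np.cos(1.558),np.sin(1.558); print(np.round([c*d[0]+q*d[1],-q*d[0]+c*d[1]],3))
E
```

```text
scr (array([ 0.50255513, -0.38296268, -1.68403002]), [[0.5, -1.4], [1.6, -0.2], [1.6, 0.7], [0.4, -0.1], [-0.8, -0.1], [1.2, -1.5], [1.9, -1.4], [-0.2, -0.5]])
[ 0.52988233 -0.51513238  0.15778985] [6.97297644 6.11850095 6.24103666 1.57936693]
[ 0.048 -0.051]
[0.047 0.005]
[0.051 0.055]
[-0.026 -0.05 ]
[-0.016  0.002]
[-0.025  0.05 ]
```

```bash
python3 -m inch '{"gripper":[-1,-1,-1,-1,-1,-1,-1,-1],"dp":[[0.05,-0.017,0],[0.1,-0.034,0],[0.15,-0.051,0],[0.2,-0.068,0],[0.25,-0.085,0],[0.3,-0.102,0],[0.35,-0.12,0],[0.38,-0.13,0]],"spin":[0.04,0.09,0.13,0.18,0.22,0.27,0.31,0.345]}' 80; python3 -c "
from bench import arm;s=arm.read_state();print(s)"
```

```text
clock: 0.9
position: [0.4836, -0.3938, 0.2311]
tcp_rot: [[0.993, -0.115, -0.0], [-0.115, -0.993, 0.0], [-0.0, -0.0, -1.0]]
contact_force: [0.9, -1.4, 0.4]
gripper_width: 1.001
finger_force: 0.0
{'clock': 0.9, 'joint_positions': array([ 0.6032004 ,  0.51955977, -0.02172266,  1.60361517,  0.01271574,
        1.01897534, -1.10799912]), 'joint_vel': array([-0.76998913,  0.23432539,  0.02320611, -0.40435809, -0.00505438,
        0.16363338, -1.07933071]), 'joint_torque': array([  7.92280197, -97.46568918,   0.93893297, -32.37552166,
        -0.10875107,  -0.39689496,   3.34346764]), 'position': array([ 0.48356473, -0.39384619,  0.23114504]), 'tcp_rot': array([[ 9.93408990e-01, -1.14623027e-01, -3.74250096e-04],
       [-1.14622961e-01, -9.93409049e-01,  1.95176203e-04],
       [-3.94155119e-04, -1.50992141e-04, -9.99999911e-01]]), 'contact_force': array([ 0.87316021, -1.38467697,  0.38988689]), 'ft_torque': array([-0.06732705, -0.00914592, -0.00399147]), 'finger_force': 0.0, 'gripper_width': 1.0010296408080295}
```

```bash
python3 -m inch '{"gripper":[-1,-1,-1,-1,-1,-1,-1,-1],"dp":[[0.0176,-0.013,0],[0.0176,-0.013,0.04],[0.0176,-0.013,0.08],[0.0176,-0.013,0.12],[0.0176,-0.013,0.15],[0.0176,-0.013,0.18],[0.0176,-0.013,0.2],[0.0176,-0.013,0.2]],"spin":[0,0,0,0,0,0,0,0]}' 80; python3 -c "
from bench import camera;import cv2
c=camera('scene');cv2.imwrite('pics/s2.png',cv2.resize(c['color'][250:450,60:310,::-1],None,fx=3,fy=3))"
```

```text
clock: 1.7
position: [0.4996, -0.3832, 0.0284]
tcp_rot: [[0.994, -0.113, -0.004], [-0.113, -0.994, 0.003], [-0.004, -0.002, -1.0]]
contact_force: [-0.6, 1.0, 0.1]
gripper_width: 0.996
finger_force: 0.0
```

View pics/s2.png

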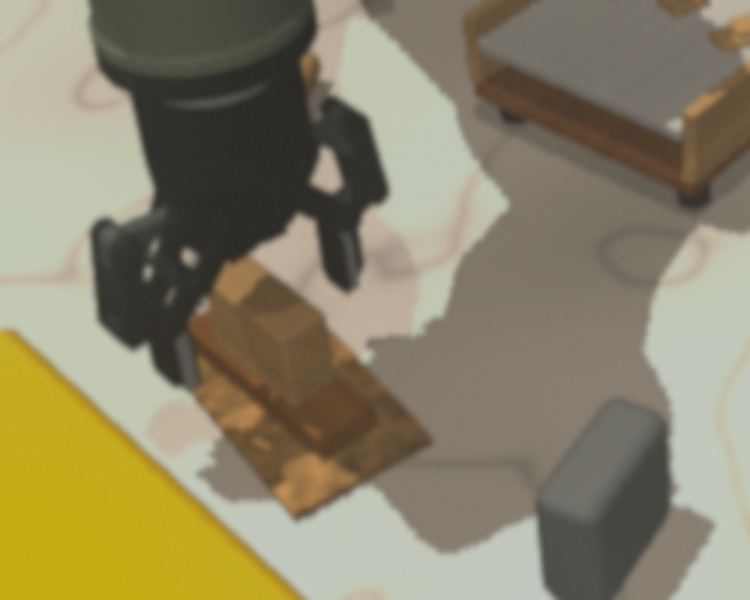

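The fingers (crop px (180,370) and (345,285)) straddle the ridge, which is centred at about (270,330). I'm closing the gripper.

```bash
python3 -m inch '{"gripper":[0,1,1,1,1,1,1,1],"dp":[[0.0,0,0],[0,0,0],[0,0,0],[0,0,0],[0,0,0],[0,0,0],[0,0,0],[0,0,0]],"spin":[0,0,0,0,0,0,0,0]}' 80;  python3 -m inch '{"gripper":[1,1,1,1,1,1,1,1],"dp":[[0.0,0,0],[0,0,-0.02],[0,0,-0.04],[0,0,-0.06],[0,0,-0.08],[0,0,-0.1],[0,0,-0.1],[0,0,-0.1]],"spin":[0,0,0,0,0,0,0,0]}' 80; python3 -c "
from bench import camera,arm;import cv2
c=camera('scene');cv2.imwrite('pics/s3.png',cv2.resize(c['color'][200:450,60:310,::-1],None,fx=2.4,fy=2.4));print(arm.read_state()['position'],arm.read_state()['contact_force'])"
```

```text
clock: 2.55
position: [0.5014, -0.3846, 0.032]
tcp_rot: [[0.994, -0.113, 0.001], [-0.113, -0.994, -0.0], [0.001, 0.0, -1.0]]
contact_force: [-0.6, 1.7, 7.5]
gripper_width: 0.29
finger_force: 78.0
clock: 3.35
position: [0.501, -0.3844, 0.1312]
tcp_rot: [[0.994, -0.113, 0.0], [-0.113, -0.994, -0.0], [0.0, 0.0, -1.0]]
contact_force: [-0.5, 0.6, -1.9]
gripper_width: 0.289
finger_force: 78.8
[ 0.50077146 -0.38416112  0.13059836] [ 0.38254991 -0.39838936 -1.86355456]
```

View pics/s3.png

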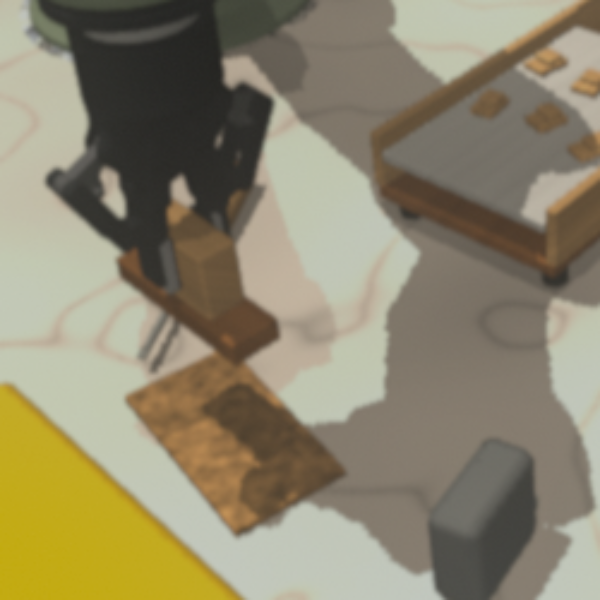

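```bash
python3 - <<'E'
from h import *
h=.016;z=[[.016,.06,0],[-.016,.06,0],[.016,-.06,0]]
print(fit([("scene",z,[(159.6,350.8),(176.3,339.6),(109.6,314.6)])],[.5,-.384,-1.684],.1046))
print(fit([("scene",z,[(159.6,350.8),(176.3,339.6),(109.6,314.6)])],[.5,-.384,-1.684,.1046]))
E
```

```text
(array([ 0.49677001, -0.3815485 , -1.67569848]), [[-1.0, 0.2], [1.3, -0.4], [-0.1, 0.1]])
(array([ 0.49090873, -0.37772129, -1.67343091,  0.09893055]), [[-1.2, 0.1], [0.9, -0.4], [0.1, 0.4]])
```

```bash
python3 -m inch '{"gripper":[1,1,1,1,1,1,1,1],"dp":[[-0.003,-0.04,0],[-0.007,-0.08,0],[-0.01,-0.12,0],[-0.013,-0.16,0],[-0.017,-0.2,0],[-0.019,-0.23,0],[-0.0208,-0.247,0],[-0.0208,-0.247,0]],"spin":[-0.05,-0.1,-0.1,-0.1,-0.1,-0.1,-0.1,-0.1]}' 80; python3 -c "
from bench import camera,arm;import cv2
c=camera('scene');cv2.imwrite('pics/s4.png',cv2.resize(c['color'][130:330,190:430,::-1],None,fx=3,fy=3));s=arm.read_state();print(s['position'],s['tcp_rot'],s['contact_force'],s['clock'])"
```

```text
clock: 4.2
position: [0.5081, -0.1338, 0.1304]
tcp_rot: [[1.0, -0.009, -0.001], [-0.009, -1.0, 0.001], [-0.001, -0.001, -1.0]]
contact_force: [-1.0, -0.2, -2.2]
gripper_width: 0.294
finger_force: 79.0
[ 0.50807031 -0.13553922  0.13056014] [[ 9.99937337e-01 -1.11230369e-02 -1.26476462e-03]
 [-1.11224859e-02 -9.99938046e-01  4.41879997e-04]
 [-1.26960131e-03 -4.27784981e-04 -9.99999103e-01]] [-0.46550637 -0.94420742 -1.4952232 ] 4.25
```

View pics/s4.png

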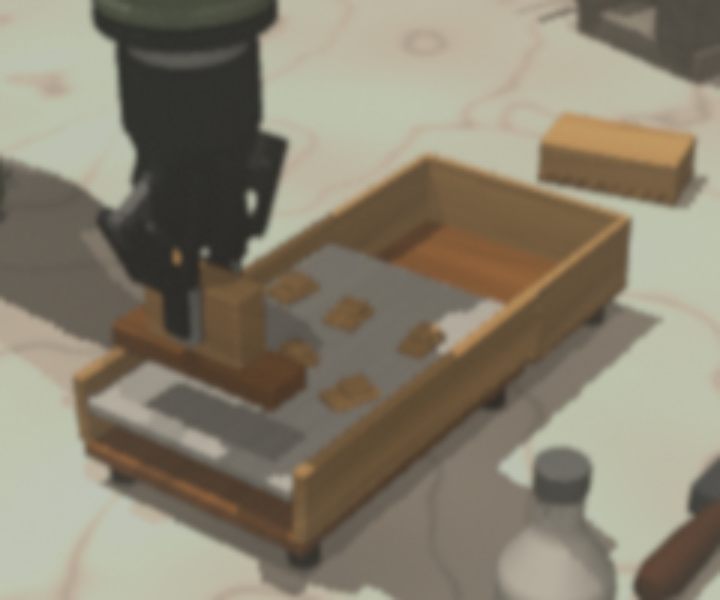

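```bash
python3 -m inch '{"gripper":[1,1,1,1],"dp":[[0,0,0.015],[0,0,0.03],[0,0,0.034],[0,0,0.034]],"spin":[0,0,0,0]}' 80|grep -E "pos|contact"; for i in 1; do python3 -m inch '{"gripper":[1,1],"dp":[[0,0,0.002],[0,0,0.002]],"spin":[0,0]}'|grep -E "pos|contact"; python3 -m inch '{"gripper":[1,1],"dp":[[0,0,0.002],[0,0,0.002]],"spin":[0,0]}'|grep -E "pos|contact"; python3 -m inch '{"gripper":[1,1],"dp":[[0,0,0.002],[0,0,0.002]],"spin":[0,0]}'|grep -E "pos|contact"; done
```

```text
position: [0.5078, -0.1373, 0.0966]
contact_force: [0.0, -0.1, -1.2]
position: [0.5085, -0.1369, 0.0956]
contact_force: [-0.9, 0.2, -1.9]
position: [0.5084, -0.1367, 0.0934]
contact_force: [-0.1, 0.9, -0.6]
position: [0.5083, -0.1366, 0.0911]
contact_force: [-0.7, -0.2, -1.4]
```

```bash
python3 -m inch '{"gripper":[1,1],"dp":[[0,0,0.002],[0,0,0.002]],"spin":[0,0]}'|grep -E "pos|contact"; python3 -m inch '{"gripper":[1,1],"dp":[[0,0,0.002],[0,0,0.002]],"spin":[0,0]}'|grep -E "pos|contact"; python3 -m inch '{"gripper":[1,1],"dp":[[0,0,0.001],[0,0,0.001]],"spin":[0,0]}'|grep -E "pos|contact"
```

```text
position: [0.5084, -0.1366, 0.0892]
contact_force: [-0.1, 0.2, 0.2]
position: [0.5084, -0.1366, 0.0872]
contact_force: [0.4, 0.5, 0.8]
position: [0.5084, -0.1366, 0.0863]
contact_force: [-1.1, 0.8, 2.8]
```

```bash
python3 -m inch '{"gripper":[1,1],"dp":[[0,0,0.002],[0,0,0.002]],"spin":[0,0]}'|grep -E "pos|contact"; python3 -m inch '{"gripper":[1,1],"dp":[[0,0,0.002],[0,0,0.002]],"spin":[0,0]}'|grep -E "pos|contact"; python3 -m inch '{"gripper":[1,1],"dp":[[0,0,0.001],[0,0,0.001]],"spin":[0,0]}'|grep -E "pos|contact"; python3 -c "
from bench import arm
print(arm.read_state()['tcp_rot'][2])"
```

```text
position: [0.5084, -0.1365, 0.0842]
contact_force: [0.1, 1.3, 4.5]
position: [0.5085, -0.1365, 0.0823]
contact_force: [-1.2, 2.7, 7.3]
position: [0.5085, -0.1364, 0.0814]
contact_force: [-1.5, 2.8, 7.8]
[ 2.46846655e-04 -2.83489753e-04 -9.99999929e-01]
```

```bash
python3 -m inch '{"gripper":[1,1,1],"dp":[[0,-0.005,-0.0008],[0,-0.01,-0.0016],[0,-0.01,-0.0016]],"spin":[0,0,0]}'|grep -E "pos|contact"; python3 -m inch '{"gripper":[1,1,1],"dp":[[0,-0.005,-0.0007],[0,-0.01,-0.0014],[0,-0.01,-0.0014]],"spin":[0,0,0]}'|grep -E "pos|contact"
```

```text
position: [0.5088, -0.127, 0.0833]
contact_force: [-0.3, -1.7, 6.3]
position: [0.5089, -0.1171, 0.0846]
contact_force: [-0.6, -1.7, 6.9]
```

```bash
python3 -m inch '{"gripper":[1,1,1],"dp":[[0,-0.005,-0.0005],[0,-0.01,-0.001],[0,-0.01,-0.001]],"spin":[0,0,0]}'|grep -E "pos|contact"; python3 -m inch '{"gripper":[1,1,1],"dp":[[0,-0.005,-0.0005],[0,-0.01,-0.001],[0,-0.01,-0.001]],"spin":[0,0,0]}'|grep -E "pos|contact"; python3 -m inch '{"gripper":[1,1,1],"dp":[[0,-0.005,-0.0003],[0,-0.01,-0.0007],[0,-0.01,-0.0007]],"spin":[0,0,0]}'|grep -E "pos|contact"
```

```text
position: [0.5091, -0.1071, 0.0857]
contact_force: [-0.3, -1.3, 7.6]
position: [0.5093, -0.0971, 0.0867]
contact_force: [-1.0, -2.4, 8.0]
position: [0.5094, -0.0872, 0.0874]
contact_force: [-1.4, -2.2, 8.3]
```

```bash
python3 -m inch '{"gripper":[1,1,1],"dp":[[0,-0.005,-0.0003],[0,-0.01,-0.0006],[0,-0.01,-0.0006]],"spin":[0,0,0]}'|grep -E "pos|contact"; python3 -m inch '{"gripper":[1,1,1],"dp":[[0,-0.005,-0.0002],[0,-0.01,-0.0004],[0,-0.01,-0.0004]],"spin":[0,0,0]}'|grep -E "pos|contact"; python3 -m inch '{"gripper":[1,1,1],"dp":[[0,-0.005,-0.0001],[0,-0.01,-0.0002],[0,-0.01,-0.0002]],"spin":[0,0,0]}'|grep -E "pos|contact"
```

```text
position: [0.5096, -0.0773, 0.088]
contact_force: [-0.8, -3.0, 8.7]
position: [0.5098, -0.0674, 0.0885]
contact_force: [-0.9, -3.2, 10.6]
position: [0.5099, -0.0574, 0.0887]
contact_force: [-0.8, -3.3, 11.7]
```

```bash
python3 -m inch '{"gripper":[1,1,1],"dp":[[0,-0.002,-0.0005],[0,-0.007,-0.0005],[0,-0.01,-0.0005]],"spin":[0,0,0]}'|grep -E "pos|contact"; python3 -m inch '{"gripper":[1,1,1],"dp":[[0,-0.005,0],[0,-0.01,0],[0,-0.01,0]],"spin":[0,0,0]}'|grep -E "pos|contact"
```

```text
position: [0.5099, -0.0477, 0.089]
contact_force: [0.4, -7.1, 9.2]
position: [0.5101, -0.0371, 0.0891]
contact_force: [0.4, -1.8, 7.4]
```

```bash
python3 -m inch '{"gripper":[1,1,1],"dp":[[0,-0.005,0],[0,-0.01,0],[0,-0.01,0]],"spin":[0,0,0]}'|grep -E "pos|contact"; python3 -m inch '{"gripper":[1,1,1],"dp":[[0,-0.005,0.0001],[0,-0.01,0.0002],[0,-0.01,0.0002]],"spin":[0,0,0]}'|grep -E "pos|contact"; python3 -m inch '{"gripper":[1,1,1],"dp":[[0,-0.005,0.0002],[0,-0.01,0.0003],[0,-0.01,0.0003]],"spin":[0,0,0]}'|grep -E "pos|contact"; python3 -c "
from bench import camera;import cv2
c=camera('scene');cv2.imwrite('pics/s5.png',cv2.resize(c['color'][130:330,190:430,::-1],None,fx=3,fy=3))"
```

```text
position: [0.5102, -0.0272, 0.089]
contact_force: [0.0, -1.7, 8.9]
position: [0.5104, -0.0172, 0.0889]
contact_force: [-0.7, -2.4, 9.4]
position: [0.5105, -0.0072, 0.0886]
contact_force: [-0.3, -1.3, 8.6]
```

View pics/s5.png

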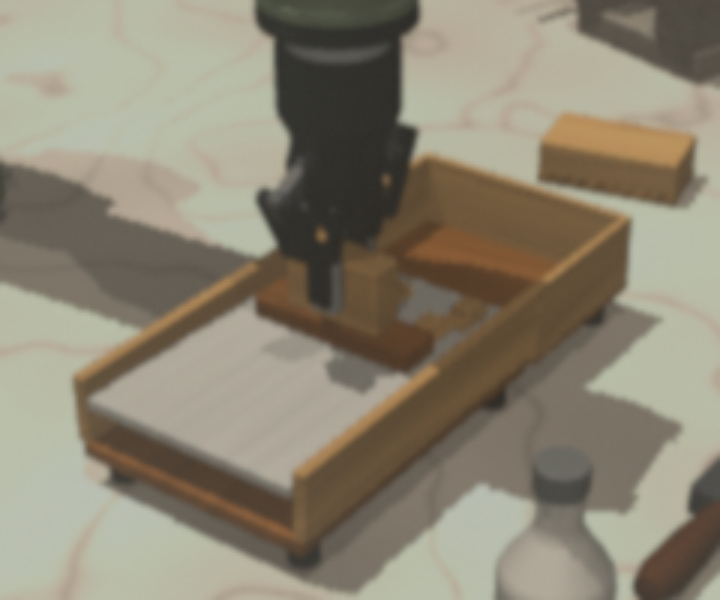

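The chips are all ahead of the sole, seen at crop px (400–480, 290–330). I'm continuing the wipe.

```bash
python3 -m inch '{"gripper":[1,1,1],"dp":[[0,-0.005,0.0002],[0,-0.01,0.0005],[0,-0.01,0.0005]],"spin":[0,0,0]}'|grep -E "pos|contact"; python3 -m inch '{"gripper":[1,1,1],"dp":[[0,-0.005,0.0003],[0,-0.01,0.0007],[0,-0.01,0.0007]],"spin":[0,0,0]}'|grep -E "pos|contact"; python3 -m inch '{"gripper":[1,1,1],"dp":[[0,-0.005,0.0004],[0,-0.01,0.0008],[0,-0.01,0.0008]],"spin":[0,0,0]}'|grep -E "pos|contact"
```

```text
position: [0.5106, 0.0029, 0.088]
contact_force: [-0.6, -1.7, 9.9]
position: [0.5107, 0.013, 0.0873]
contact_force: [-0.0, -1.1, 8.4]
position: [0.5109, 0.0231, 0.0864]
contact_force: [0.7, -2.2, 7.8]
```

```bash
python3 -m inch '{"gripper":[1,1,1],"dp":[[0,-0.005,0.0005],[0,-0.01,0.001],[0,-0.01,0.001]],"spin":[0,0,0]}'|grep -E "pos|contact"; python3 -m inch '{"gripper":[1,1,1],"dp":[[0,-0.005,0.0006],[0,-0.01,0.0012],[0,-0.01,0.0012]],"spin":[0,0,0]}'|grep -E "pos|contact"
```

```text
position: [0.5109, 0.0331, 0.0854]
contact_force: [0.3, 0.4, 7.8]
position: [0.5111, 0.0432, 0.0842]
contact_force: [-1.0, -1.3, 7.5]
```

```bash
python3 -m inch '{"gripper":[1,1,1],"dp":[[0,-0.005,0.0007],[0,-0.01,0.0014],[0,-0.01,0.0014]],"spin":[0,0,0]}'|grep -E "pos|contact"; python3 -m inch '{"gripper":[1,1,1],"dp":[[0,-0.005,0.0008],[0,-0.01,0.0016],[0,-0.01,0.0016]],"spin":[0,0,0]}'|grep -E "pos|contact";python3 -m inch '{"gripper":[1,1,1],"dp":[[0,-0.005,0.0008],[0,-0.01,0.0017],[0,-0.01,0.0017]],"spin":[0,0,0]}'|grep -E "pos|contact"
```

```text
position: [0.5112, 0.0532, 0.0828]
contact_force: [-0.7, -0.7, 7.7]
position: [0.5114, 0.0633, 0.0811]
contact_force: [-0.7, 0.4, 7.2]
position: [0.5115, 0.0733, 0.0794]
contact_force: [-0.7, 0.9, 5.9]
```

```bash
python3 -m inch '{"gripper":[1,1,1,1],"dp":[[0,-0.005,0.0003],[0,-0.01,0.0005],[0,-0.014,0.0005],[0,-0.014,0.0005]],"spin":[0,0,0,0]}'|grep -E "pos|contact"; python3 -m inch '{"gripper":[1,1,1,1,1,1,1,1],"dp":[[0,0,-0.01],[0,0,-0.03],[0,0,-0.06],[0,0.04,-0.07],[0,0.08,-0.07],[0,0.12,-0.07],[0,0.16,-0.07],[0,0.16,-0.07]],"spin":[0,0,0,0,0,0,0,0]}'; python3 -c "
from bench import camera;import cv2,numpy as np
c=camera('scene');d=camera('top')
cv2.imwrite('pics/s6.png',np.vstack([cv2.resize(c['color'][170:310,200:410,::-1],(600,400)),cv2.resize(d['color'][220:320,215:415,::-1],(600,200*3//2))[:200*3//2]])[:700] if 0 else np.hstack([cv2.resize(c['color'][170:310,200:410,::-1],None,fx=2,fy=2),cv2.resize(d['color'][210:350,215:405,::-1],None,fx=2,fy=2)]))"
```

```text
position: [0.5116, 0.0872, 0.079]
contact_force: [-0.6, -1.4, 6.6]
clock: 14.0
position: [0.5084, -0.0783, 0.1492]
tcp_rot: [[1.0, -0.02, -0.0], [-0.02, -1.0, -0.002], [-0.0, 0.002, -1.0]]
contact_force: [0.7, 0.7, -1.1]
gripper_width: 0.292
finger_force: 79.4
```

View pics/s6.png

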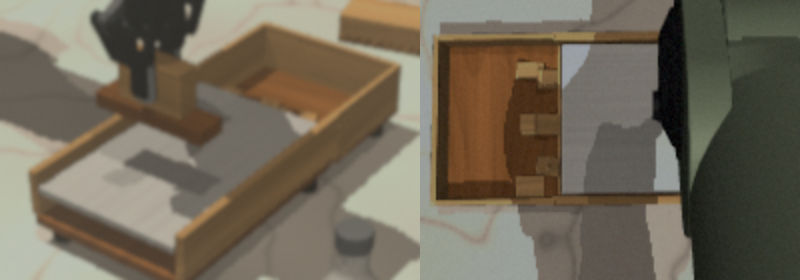

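```bash
python3 -m inch '{"gripper":[1,1,1,1,1,1,1,1],"dp":[[0,0.04,0],[0.001,0.08,0],[0.001,0.12,0],[0.001,0.16,0],[0.002,0.2,0],[0.002,0.24,0],[0.003,0.28,0],[0.003,0.304,0]],"spin":[0,0.05,0.11,0.11,0.11,0.11,0.11,0.11]}'; python3 -c "
from bench import camera,arm;import cv2,numpy as np
c=camera('scene');d=camera('top')
a=cv2.resize(c['color'][175:295,215:405,::-1],(800,505)) if 0 else cv2.resize(c['color'][180:250,290:405,::-1],None,fx=3.4,fy=3.4,interpolation=cv2.INTER_CUBIC)
b=cv2.resize(d['color'][222:314,218:408,::-1],None,fx=3.6,fy=3.6,interpolation=cv2.INTER_CUBIC)
W=np.zeros((a.shape[0]+b.shape[0],max(a.shape[1],b.shape[1]),3),np.uint8);W[:a.shape[0],:a.shape[1]]=a;W[a.shape[0]:,:b.shape[1]]=b
cv2.imwrite('pics/s7.png',W);print(W.shape,arm.read_state()['position'])"
```

```text
clock: 14.9
position: [0.5082, -0.3784, 0.1488]
tcp_rot: [[0.992, -0.123, -0.0], [-0.123, -0.992, -0.0], [-0.0, 0.0, -1.0]]
contact_force: [-0.0, -0.1, -2.6]
gripper_width: 0.293
finger_force: 79.3
(569, 684, 3) [ 0.5077286  -0.37906815  0.1486104 ]
```

View pics/s7.png

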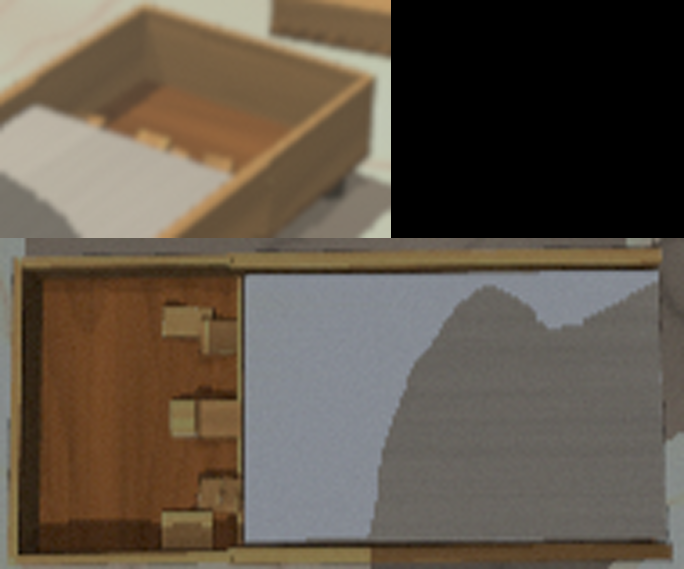

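All six chips are in the tray, at crop px (185,320), (220,335), (182,418), (217,418), (218,493) and (187,530), and the plate is clear. Next I'm parking the scraper.

```bash
python3 -m inch '{"gripper":[1,1,1,1,1,1,1,1],"dp":[[0,0.003,0.02],[0.002,0.003,0.05],[0.002,0.003,0.075],[0.002,0.003,0.095],[0.002,0.003,0.108],[0.002,0.003,0.113],[0.002,0.003,0.113],[0.002,0.003,0.113]],"spin":[0,0,0,0,0,0,0,0]}'|grep -E "pos|contact"; python3 -m inch '{"gripper":[1,1],"dp":[[0,0,0.001],[0,0,0.001]],"spin":[0,0]}'|grep -E "pos|contact"; python3 -m inch '{"gripper":[1,1],"dp":[[0,0,0.001],[0,0,0.001]],"spin":[0,0]}'|grep -E "pos|contact"
```

```text
position: [0.5104, -0.3799, 0.0367]
contact_force: [-0.1, 0.2, -2.6]
position: [0.5101, -0.38, 0.0354]
contact_force: [-0.5, 0.0, -0.8]
position: [0.5098, -0.3799, 0.0339]
contact_force: [-0.1, 0.2, -1.9]
```

```bash
python3 -m inch '{"gripper":[1,1],"dp":[[0,0,0.001],[0,0,0.001]],"spin":[0,0]}'|grep -E "pos|contact"; python3 -m inch '{"gripper":[1,1],"dp":[[0,0,0.001],[0,0,0.001]],"spin":[0,0]}'|grep -E "pos|contact"; python3 -m inch '{"gripper":[1,1],"dp":[[0,0,0.0005],[0,0,0.0005]],"spin":[0,0]}'|grep -E "pos|contact"
```

```text
position: [0.5097, -0.3798, 0.0326]
contact_force: [0.9, 0.4, -2.4]
position: [0.5098, -0.3799, 0.032]
contact_force: [-2.7, 1.5, 4.6]
position: [0.5098, -0.3799, 0.032]
contact_force: [-4.8, 3.5, 14.0]
```

```bash
python3 -m inch '{"gripper":[1,0.3,0,-0.4,-0.8,-1,-1,-1],"dp":[[0,0,-0.0005],[0,0,-0.0005],[0,0,-0.0005],[0,0,-0.0005],[0,0,-0.0005],[0,0,-0.0005],[0,0,-0.0005],[0,0,-0.0005]],"spin":[0,0,0,0,0,0,0,0]}' 20; python3 -m inch '{"gripper":[-1,-1,-1,-1,-1,-1,-1,-1],"dp":[[0,0,-0.01],[0,0,-0.03],[0,0,-0.06],[0,0,-0.1],[0,0,-0.14],[0,0,-0.18],[0,0,-0.22],[0,0,-0.22]],"spin":[0,0,0,0,0,0,0,0]}'; python3 -m inch '{"gripper":[-1,-1,-1,-1,-1],"dp":[[-0.04,0,0],[-0.08,0,0],[-0.1,0,0],[-0.1,0,0],[-0.1,0,0]],"spin":[0,0,0,0,0]}'|head -2; python3 -c "
from bench import camera,arm;import cv2,numpy as np
c=camera('scene');d=camera('top')
cv2.imwrite('pics/s8.png',np.hstack([cv2.resize(c['color'][320:430,90:230,::-1],(400,314)),cv2.resize(d['color'][210:320,440:580,::-1],(400,314))]))"
```

```text
clock: 17.6
position: [0.5098, -0.3799, 0.0318]
tcp_rot: [[0.992, -0.123, 0.0], [-0.123, -0.992, -0.0], [0.0, 0.0, -1.0]]
contact_force: [0.2, 0.6, 0.9]
gripper_width: 1.0
finger_force: 0.0
clock: 18.4
position: [0.5114, -0.3812, 0.2582]
tcp_rot: [[0.992, -0.123, 0.007], [-0.123, -0.992, -0.005], [0.008, 0.004, -1.0]]
contact_force: [0.1, 0.1, -0.8]
gripper_width: 0.996
finger_force: 0.0
clock: 18.9
position: [0.4107, -0.3677, 0.2524]
```

View pics/s8.png

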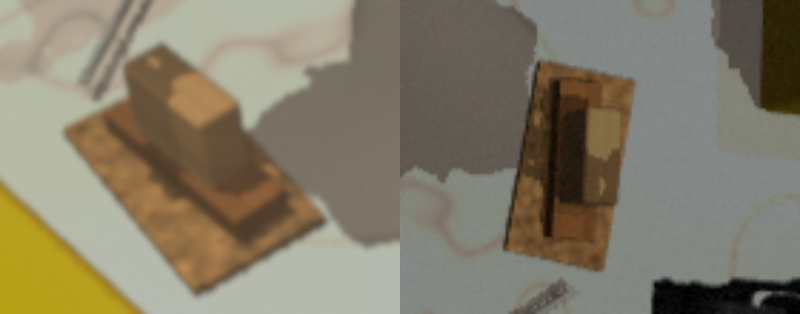

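The scraper stands upright and centred on the pad (crop px about (190,140) in the scene view and (580,160) in the top view), and the arm is clear.

```bash
python3 -c "
from bench import job;print(job.sign_off())"
```

```text
the job is handed in; nothing more can be done
None
```

I handed the job in at about 19 s of the 72 s allowed: one wipe at roughly 7.5–13 N put all six chips in the tray, and the scraper stands upright on its cork pad, released; the sign-off returned no verdict.

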